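# Spot-check a laboratory hotplate with a surface probe

### The job

The small ring mark on the hotplate has to be checked with the surface probe, but a steel beaker stands over it: first move the beaker to the round cork mat and leave it standing there, wholly on the mat. Then take the probe from its leaning stand and hold it upright with its sprung tip inside the ring, pressed lightly so that the tip is pushed in about half of its 12 mm travel, and never hard. Finish while still holding the probe there, and leave everything else on the bench where it stands.

Things in the scene. Friction and masses are not known exactly. Their poses are not given: they have to be found in the camera images.
- hotplate: White laboratory hotplate, fixed to the bench: housing 230 mm along x, 160 mm along y, with a square white ceramic plate (140 x 140 mm) on top whose centre lies at x = +35 mm, y = 0. The plate's upper face is level, 95 mm above the bench. Origin at the centre of the underside, z up; two black dials on the -x end.
- spot (a point): Centre of the dark ring mark (22 mm inner diameter, flat to the touch) on the plate's upper face; at x = +55, y = -25, z = +95 mm in the hotplate's frame. Hidden under the beaker at first.
- beaker: Empty round steel beaker, 60 mm across at the rim, tapering to 48 mm at the foot, 80 mm tall, about 0.14 kg, standing on the hotplate over the mark. Origin at the centre of its underside, z up.
- mat: Round cork mat fixed to the bench, 120 mm in diameter, 6 mm thick. Origin at the centre of its underside.
- stand: Probe stand fixed to the bench, left or right of the hotplate: dark steel base 110 x 80 x 12 mm (x, y, z) with a square aluminium socket (24.5 mm wide, 45 mm long) leaning 20 degrees from vertical towards the stand's -x. The probe's handle sits on its upper end, at x = -25, y = 0, z = +82 mm; draw the probe out 70 mm or more along the leaning axis. Origin at the centre of the underside, z up.
- probe: Cordless surface probe, 0.1 kg: square grey plastic handle 22 x 22 x 100 mm, below it a steel shaft 10 mm thick and 50 mm long, then the sprung tip. Origin at the centre of the handle's lower end, z up the handle, x and y across the flats. It starts in the stand with a little play, z leaning 20 to 23 degrees from vertical towards the stand's -x, y along the stand's y. Upright means its z points straight up.
- probe_tip (a point): End of the probe's sprung tip (a copper pin 6 mm in diameter with a round end), 65 mm below the handle's lower end (z = -65 mm in the probe's frame) when not pressed; it moves up into the shaft when pressed.
- plunger (a joint): How far the sprung tip is pushed into the probe's shaft: 0 m when free, 0.012 m fully in. Spring: about 0.5 N to start moving, 2 N at half travel (0.006), 3.5 N when fully in, where it stops hard.
- wash_bottle: bystander: white plastic bottle with a red cap, 64 mm across, 160 mm tall; to be left where it stands. Origin at its underside.
- sample_jar: bystander: white plastic jar with a red lid, 64 mm across, 70 mm tall; to be left where it stands. Origin at its underside.
- mortar: bystander: white porcelain bowl, 100 mm across, 55 mm tall; to be left where it stands. Origin at its underside.
- petri_dish: bystander: flat glass dish, 90 mm across, 16 mm tall; to be left where it stands. Origin at its underside.
- spatula: bystander: narrow blue plastic spatula lying flat, 180 mm long along its x axis, 24 mm wide, 8 mm thick; to be left where it lies.
- reagent_bottle: bystander: amber glass bottle, 60 mm across, 120 mm tall; to be left where it stands. Origin at its underside.
Mind the look-alikes: they are no part of the job. Leave any blue look-alike of the beaker alone. Of the things shaped like the probe, the grey one is meant.

How it is judged:
By the outcome, as a careful person would: the job done as asked, in the order asked, and still so for the second after the job is handed in, while the arm keeps its last pose, push and grip.
It also fails if it takes over 64 s, if anything falls off the work surface, if the arm or the gripper's body presses on something with over 40 N, if the wrist force passes 120 N, or if a joint passes its speed limit or range.

### The arm

A 6-joint arm with a two-finger parallel gripper is mounted at the origin on the work surface. World frame = base frame: x ahead of the robot, y to its left, z up, the work surface at z = 0. Lengths are in mm, angles in rad, forces in N, time in s.
With the tool pointing down it reaches from about 400 to 825 mm from the base axis. Payload 7 kg.
Tool frame: the origin (TCP) lies at the very end of the fingers, on their centre line; the grasp point (between the pads) lies 19 mm behind it; z points along the fingers, y is the line along which they close (so a half turn about z gives the same grasp; the last joint's range is limited). The gripper opens to 88 mm and grips with 3 to 60 N. Pads are 19 mm wide; open, the fingers measure 130 mm over their backs; the gripper's body (78 mm by 193 mm) begins 47 mm behind the grasp point.
Start: joints at [1.549, 0.359, 0.012, 0, -1.224, -0.288], TCP at [205.795, 642.84, 226.561] pointing down, gripper open.
Joint ranges: [-3.07, 3.07], [-1.43, 2.12], [-1.02, 1.25], [-3.03, 1.67], [-3.05, -0], [-3.03, 3.03]. Speed limits (rad/s): [2.39, 2.39, 3.01, 3.14, 3.14, 3.14].

### API

Orientations are given as a unit quaternion [x, y, z, w].
In Python, from plant import bot gives the robot as it stands. Calls block until the motion is done:
- bot.move_ptp(position, orientation): joint-space move of the TCP to a pose.
- bot.line_to(position, velocity=150, ori=None): straight line of the TCP; ori=None keeps the orientation; velocity is the mean speed in mm/s.
- bot.move_joints(angles): joint-space move.
- bot.move_gripper(opening, force=None): finger opening in mm; force is the grip in N (None keeps the last); returns when the fingers have stopped.
- bot.pause(seconds).
- bot.solve_ik(position, orientation): joint angles nearest the present ones, or None.
- bot.read_state(): the state.
- bot.camera(name): name is "side" or "top" or "wrist"; returns the picture (384x512x3 uint8, red, green, blue); there is no depth.
- bot.get_calibration(name): a dict with "fx", "fy", "cx", "cy" (pixels), "view" (4x4, takes a point from world to camera coordinates); the wrist camera has in their place "T_tool_cam" (4x4, takes a point from camera to tool coordinates, whose origin is the TCP and whose axes are the flange's). Camera axes: x right, y up, looking along -z (the intrinsics and any distortion apply to the point x, -y, -z); pixel columns grow to the right and rows downward; lengths in mm; the calibration is good to about 2 mm. A picture is of the moment at which its call begins: read the wrist's pose just before it. get_calibration takes no time and is no camera call.
A pose or a line that the arm cannot do raises bot.Unreachable and nothing moves.
- bot.close_job(): hands the job in; it is judged then, once.
The state is a dict: "t": time; "joint_pos": joint angles; "qvel": joint speeds; "tau": joint torques, N m; "tcp_pos": TCP position; "eef_rot": TCP orientation; "contact_force": force on the tool from outside, world axes, zero at the start; "moment": the same for the moment, N m; "width": finger opening in mm; "finger_force": force on a finger pad.
Only numpy, scipy, OpenCV 4.12 (cv2) and the standard library are available. Lean on these libraries where they do the work, as an engineer would, in place of code of your own. Each camera call takes 0.05 s, during which the arm holds its last target. There are 200 camera calls.

## Working session

There is one attempt and no reset: what is moved stays moved. The work goes in short steps, each a Python script; the robot and the scene stay as the last script left them, time stands still between calls to the robot, and variables do not carry over. Pictures are saved under pics/ and viewed, at most 10 in all, crops included, and the job is handed in when it is done.

```bash
ls; mkdir -p pics; python3 - <<'E'
from plant import bot
import cv2,numpy as np
for n in("top","side"):
    im=bot.camera(n); cv2.imwrite(f"pics/{n}0.png",cv2.cvtColor(im,cv2.COLOR_RGB2BGR))
    c=bot.get_calibration(n); print(n,{k:(np.round(v,3).tolist()) if not isinstance(v,str) else v for k,v in c.items()})
print({k:np.round(v,3).tolist() for k,v in bot.get_calibration("wrist").items()})
print(bot.read_state())
E
```

```text
pics
top {'fx': 363.885, 'fy': 363.885, 'cx': 257.358, 'cy': 190.128, 'view': [[-0.086, -0.996, 0.004, 29.963], [0.972, -0.083, 0.219, -596.711], [-0.218, 0.023, 0.976, -1183.12], [0.0, 0.0, 0.0, 1.0]]}
side {'fx': 416.256, 'fy': 416.256, 'cx': 245.198, 'cy': 192.476, 'view': [[-0.893, -0.45, -0.011, 513.027], [0.345, -0.702, 0.623, -263.287], [-0.288, 0.553, 0.782, -1187.408], [0.0, 0.0, 0.0, 1.0]]}
{'fx': 327.236, 'fy': 327.236, 'cx': 258.157, 'cy': 192.731, 'T_tool_cam': [[-0.001, 0.964, 0.266, 71.56], [1.0, 0.001, 0.002, 0.19], [0.001, 0.266, -0.964, -158.389], [0.0, 0.0, 0.0, 1.0]]}
{'t': 0.1, 'joint_pos': array([ 1.54910526e+00,  3.59355833e-01,  1.11712722e-02, -2.86902306e-04,
       -1.22410023e+00, -2.88068593e-01]), 'qvel': array([-0.00070307, -0.00210252,  0.00109999,  0.00217351, -0.00169541,
        0.00086358]), 'tau': array([-1.46288930e-03, -5.84162557e+01,  2.93752581e+01,  7.01554567e+00,
        1.02061545e-02, -4.42199075e-05]), 'tcp_pos': array([205.68081498, 642.45508677, 225.70308524]), 'eef_rot': array([ 9.88022257e-01, -1.54309586e-01, -3.48541436e-05,  7.55554470e-04]), 'contact_force': array([-0.44821145,  0.36719404, -0.52271051]), 'moment': array([ 0.01204758,  0.06411008, -0.02802736]), 'finger_force': 0.0, 'width': 87.74442691414696}
```

View pics/top0.png

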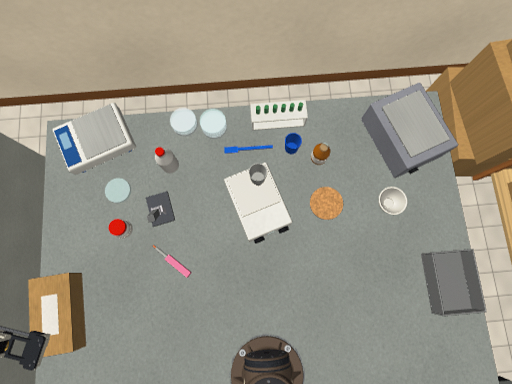

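View pics/side0.png

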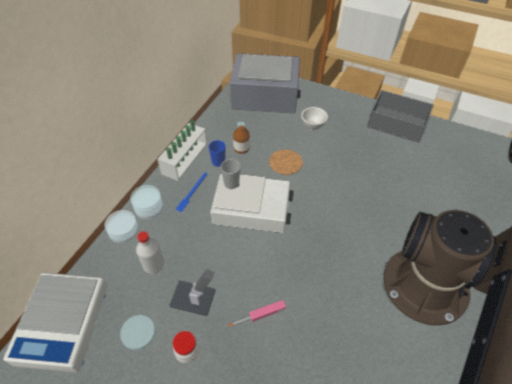

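The top view shows the steel beaker at (258,175) on the hotplate, the blue beaker at (293,143), the mat at (327,203), and the stand with the grey probe at (160,209). The pink look-alike is at (172,262). In the side view the grey handle runs from about (195,297) to (207,272).

```bash
cat > h.py <<'E'
import numpy as np, cv2
from scipy.spatial.transform import Rotation as R
from plant import bot
DOWN=R.from_quat([1,0,0,0])
def cam(name,save=None):
    s=bot.read_state(); im=bot.camera(name); c=bot.get_calibration(name)
    if name=="wrist":
        T=np.eye(4); T[:3,:3]=R.from_quat(s["eef_rot"]).as_matrix(); T[:3,3]=s["tcp_pos"]
        V=np.linalg.inv(T@np.array(c["T_tool_cam"]))
    else: V=np.array(c["view"])
    if save: cv2.imwrite(f"pics/{save}.png",cv2.cvtColor(im,cv2.COLOR_RGB2BGR)); np.save(f"pics/{save}.npy",V)
    return im,V,c
def ray(px,V,c):
    px=np.asarray(px,float); d=np.array([(px[0]-c["cx"])/c["fx"],-(px[1]-c["cy"])/c["fy"],-1.])
    W=np.linalg.inv(V); d=W[:3,:3]@d
    return W[:3,3],d/np.linalg.norm(d)
def onz(px,z,V,c):
    o,d=ray(px,V,c); return o+d*(z-o[2])/d[2]
def proj(p,V,c):
    q=V[:3,:3]@np.asarray(p,float)+V[:3,3]
    return np.array([c["cx"]+c["fx"]*q[0]/-q[2], c["cy"]+c["fy"]*q[1]/q[2]])
def two(p1,V1,c1,p2,V2,c2):
    o1,d1=ray(p1,V1,c1);o2,d2=ray(p2,V2,c2)
    t=np.linalg.lstsq(np.c_[d1,-d2],o2-o1,rcond=None)[0]
    a,b=o1+t[0]*d1,o2+t[1]*d2
    return (a+b)/2,np.linalg.norm(a-b)
def down(yaw):  # tool down, tool x axis at world yaw
    return (R.from_euler('z',yaw)*DOWN).as_quat()
E
python3 - <<'E'
from h import *
c=bot.get_calibration("top");V=np.array(c["view"])
im=cv2.imread("pics/top0.png"); hsv=cv2.cvtColor(im,cv2.COLOR_BGR2HSV)
m=cv2.inRange(hsv,(5,90,100),(20,255,255)); m[:,:300]=0;m[:180]=0;m[230:]=0;m[:,350:]=0
k=max(cv2.findContours(m,0,2)[0],key=cv2.contourArea);e=cv2.fitEllipse(k);print("mat",e,onz(e[0],6,V,c))
for n,p,z in[("beaker rim",(258,170),175),("beakerblue",(293,139),80),("stand",(160,209),12),("dialsL",(258,239),50),("dialR",(284,229),50),("amber",(321,152),60),
  ("hp c1",(226,180),90),("hp c2",(265,164),90),("hp c3",(291,214),90),("hp c4",(249,240),90),("wash",(160,153),160),("mortar",(393,201),30)]:
    print(n,onz(p,z,V,c).round())
E
```

```text
mat ((326.13031005859375, 202.78440856933594), (31.608829498291016, 32.93110275268555), 124.3345947265625) [ 543.32844502 -263.80326632    6.        ]
beaker rim [638. -26. 175.]
beakerblue [ 766. -161.   80.]
stand [570. 327.  12.]
dialsL [432.  -9.  50.]
dialR [ 458. -100.   50.]
amber [ 717. -258.   60.]
hp c1 [636.  82.  90.]
hp c2 [681. -55.  90.]
hp c3 [ 501. -125.   90.]
hp c4 [428.  21.  90.]
wash [726. 285. 160.]
mortar [ 525. -494.   30.]
```

```bash
python3 - <<'E'
from h import *
s=bot.read_state();print(R.from_quat(s["eef_rot"]).as_matrix().round(3))
for y in(0,-1.57,1.57,3.14):
  for P in([540,327,300],[620,-30,300],[543,-264,200]):
    q=bot.solve_ik(P,down(y)); print(y,P,None if q is None else np.round(q,2))
bot.move_ptp([550,327,300],down(0))
cam("wrist","w1"); 
print(bot.read_state()["t"])
E
```

```text
[[ 0.952 -0.305 -0.   ]
 [-0.305 -0.952 -0.001]
 [ 0.     0.002 -1.   ]]
0 [540, 327, 300] [ 0.85  0.25  0.03  0.   -1.35  0.72]
0 [620, -30, 300] [ 0.27  0.23  0.    0.   -1.34  1.31]
0 [543, -264, 200] [-0.13  0.26 -0.19  0.   -1.12  1.7 ]
-1.57 [540, 327, 300] [ 0.85  0.25  0.03  0.   -1.35 -0.85]
-1.57 [620, -30, 300] [ 0.27  0.23  0.    0.   -1.34 -0.26]
-1.57 [543, -264, 200] [-0.13  0.26 -0.19  0.   -1.12  0.13]
1.57 [540, 327, 300] [ 0.85  0.25  0.03  0.   -1.35  2.29]
1.57 [620, -30, 300] [ 0.27  0.23  0.    0.   -1.34  2.88]
1.57 [543, -264, 200] [-0.13  0.26 -0.19  0.   -1.12 -3.01]
3.14 [540, 327, 300] [ 0.85  0.25  0.03  0.   -1.35 -2.43]
3.14 [620, -30, 300] [ 0.27  0.23  0.    0.   -1.34 -1.84]
3.14 [543, -264, 200] [-0.13  0.26 -0.19  0.   -1.12 -1.44]
1.875
```

View pics/w1.png

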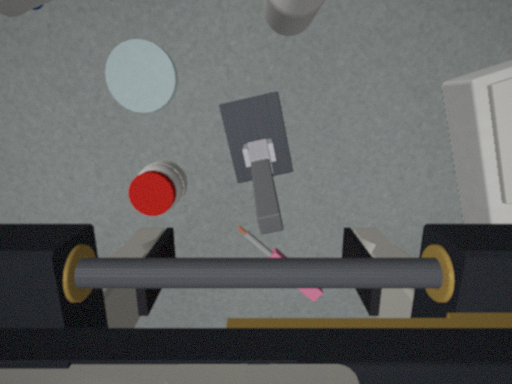

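The wrist view shows the stand base with corners near (220,103), (278,93), (292,172) and (237,181), and the socket at (259,152). The grey handle leans down the image (world -x), with its top face at about (270,223).

```bash
python3 - <<'E'
from h import *
bot.line_to([480,370,300],velocity=200)
cam("wrist","w2");print(bot.read_state()["t"])
c=bot.get_calibration("wrist")
V=np.load("pics/w2.npy"); print(proj([580,330,12],V,c),proj([510,320,170],V,c))
a=cv2.imread("pics/w1.png")[80:240,200:310]; u,v=proj([545,325,90],V,c).astype(int); print(u,v)
y0=max(v-80,0);x0=u-55;print(x0,y0)
b=cv2.imread("pics/w2.png")[y0:y0+160,x0:x0+110]
f=lambda i:cv2.resize(i,(385,560),interpolation=cv2.INTER_CUBIC)
cv2.imwrite("pics/w12.png",np.hstack([f(a),f(b)]))
E
```

```text
2.4833
[290.20221815  79.06196246] [316.13276229 150.40207091]
300 108
245 28
```

View pics/w12.png

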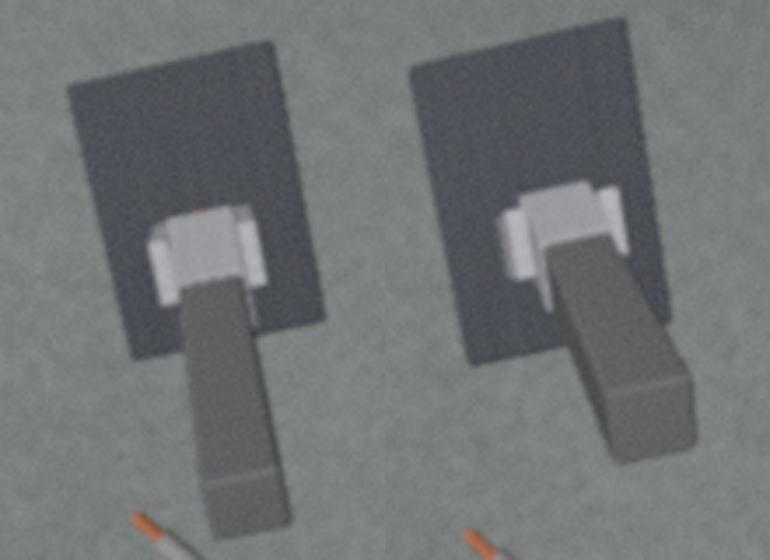

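Both crops show the base's upper-face corners clearly, and the handle's top-face corners near (203,485), (275,470), (291,525), (217,538) on the left and (605,393), (688,374), (696,442), (622,463) on the right. I'll triangulate these.

```bash
python3 - <<'E'
from h import *
c=bot.get_calibration("wrist");V1=np.load("pics/w1.npy");V2=np.load("pics/w2.npy")
p=lambda a,o:(np.array(a)+.5)/3.5-.5+np.array(o)
B1=p([(68,85),(272,42),(326,318),(133,360)],(200,80)); B2=p([(25,68),(240,20),(286,318),(85,365)],(245,28))
for B,V in((B1,V1),(B2,V2)):
    P=np.array([onz(b,12,V,c) for b in B]); x=P[0]+P[1]-P[2]-P[3]; y=P[0]-P[1]+P[3]-P[2]
    print("base",P.mean(0).round(1),"len",np.linalg.norm(x)/2,np.linalg.norm(y)/2,"yawx",np.arctan2(x[1],x[0]),"yawy-90",np.arctan2(y[1],y[0])-np.pi/2)
T1=p([(203,485),(275,470),(291,525),(217,538)],(200,80)); T2=p([(220,393),(303,374),(311,442),(237,463)],(245,28))
Q=[]
for a,b in zip(T1,T2):
    q,e=two(a,V1,c,b,V2,c); Q.append(q); print(q.round(1),round(e,2))
Q=np.array(Q);print("top",Q.mean(0))
x=Q[0]+Q[1]-Q[2]-Q[3]; y=Q[0]-Q[1]+Q[3]-Q[2];print(np.linalg.norm(x)/2,np.linalg.norm(y)/2, np.cross(x,y)/np.linalg.norm(np.cross(x,y)))
E
```

```text
base [574.2 329.8  12. ] len 107.91718780293694 78.34576376435801 yawx 0.21253817001049008 yawy-90 0.2086929943964082
base [573.8 329.9  12. ] len 107.00081894401973 78.33961647175903 yawx 0.21092472925546377 yawy-90 0.21581473282174302
[519.8 328.7 177.2] 0.75
[524.9 310.  180.9] 0.1
[507.4 305.3 174.4] 0.45
[502.4 324.1 172.7] 1.55
top [513.63274336 317.01529312 176.2990449 ]
18.86201685082774 19.64594128087627 [-0.31342102  0.05405684  0.94807443]
```

```bash
python3 - <<'E'
from h import *
bot.move_ptp([575,-30,300],down(0))
cam("wrist","w3");print(bot.read_state()["t"])
E
```

```text
4.05
```

View pics/w3.png

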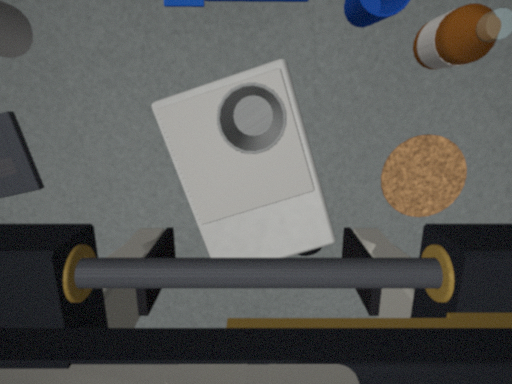

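```bash
cat > rim.py <<'E'
from h import *
def mat(im,V,c):
    m=cv2.inRange(cv2.cvtColor(im,cv2.COLOR_RGB2HSV),(8,90,80),(22,255,255)); m[225:]=0
    ks=[k for k in cv2.findContours(m,cv2.RETR_EXTERNAL,cv2.CHAIN_APPROX_NONE)[0] if len(k)>100 and cv2.minEnclosingCircle(k)[1]<60]
    k=min(ks,key=lambda k:abs(np.prod(cv2.fitEllipse(k)[1])-84*80)); e=cv2.fitEllipse(k); return e,onz(e[0],6,V,c)
E
python3 - <<'E'
from rim import *
c=bot.get_calibration("wrist");V=np.load("pics/w3.npy");im=cv2.cvtColor(cv2.imread("pics/w3.png"),cv2.COLOR_BGR2RGB)
print("mat",mat(im,V,c))
g=cv2.cvtColor(im,cv2.COLOR_RGB2GRAY);m=cv2.inRange(g,0,165)
r=np.zeros_like(m);cv2.circle(r,(252,118),42,255,-1)
hull=np.array([(160,110),(280,68),(325,235),(215,248)]);hm=np.zeros_like(m);cv2.fillConvexPoly(hm,hull,255)
k=max(cv2.findContours(m&r&hm,cv2.RETR_EXTERNAL,cv2.CHAIN_APPROX_NONE)[0],key=cv2.contourArea)
e=cv2.fitEllipse(k);print(e,onz(e[0],175,V,c)); print("px/60mm",60*c["fx"]/-(V@np.array([*onz(e[0],175,V,c),1]))[2])
P=[onz(p,z,V,c) for p,z in(((152,104),90),((283,60),90),((332,242),90))]
print(np.round(P,1)); d=P[0]-P[1];print("yaw",np.arctan2(d[1],d[0])-np.pi/2); d=P[1]-P[2];print(np.arctan2(d[1],d[0]))
q=bot.solve_ik([645,-26,126],down(0));print(q)
E
```

```text
mat (((423.3025207519531, 175.23411560058594), (76.87277221679688, 87.50455474853516), 53.745758056640625), array([ 547.47999071, -262.02973634,    6.        ]))
((251.29830932617188, 117.96114349365234), (71.13594818115234, 72.77925109863281), 172.26109313964844) [634.10450967 -23.26080109 175.        ]
px/60mm 71.01700544841154
[[ 645.2   86.4   90. ]
 [ 689.7  -55.1   90. ]
 [ 482.9 -118.8   90. ]]
yaw 0.30454438630397407
0.29857556629080273
[ 0.26138994  0.3871512  -0.1871082   0.         -0.99653692  1.30940639]
```

```bash
python3 - <<'E'
from h import *
b=[634,-23.3];m=[546,-263]
bot.move_ptp([*b,215],down(0))
bot.line_to([*b,126],velocity=90)
s=bot.read_state();print(s["tcp_pos"],s["contact_force"])
bot.move_gripper(40,force=15); s=bot.read_state();print(s["width"],s["finger_force"])
bot.line_to([*b,195],velocity=100)
s=bot.read_state();print(s["width"],s["finger_force"],s["contact_force"])
bot.line_to([*m,180],velocity=180)
bot.line_to([*m,50],velocity=100)
bot.line_to([*m,39],velocity=20)
s=bot.read_state();print(s["tcp_pos"],s["width"],s["contact_force"],s["t"])
cam("side","s1");cam("top","t1")
E
```

```text
[634.47093831 -23.24170928 126.694976  ] [ 1.0755817  -0.2776724   0.04997832]
57.772073244158605 14.91403708301732
57.62024784704129 15.014279275947047 [-0.1521005  -0.32939647 -1.71101535]
[ 546.02769059 -263.01782474   38.9464629 ] 57.988244217890895 [-0.59084724  0.03777609 -1.77367674] 10.85
```

```bash
python3 - <<'E'
from h import *
m=[546,-263]; f0=bot.read_state()["contact_force"][2]
for z in np.arange(38,33,-1.):
    bot.line_to([*m,z],velocity=15); s=bot.read_state(); print(z,s["tcp_pos"][2].round(2),s["contact_force"].round(2))
    if s["contact_force"][2]-f0>1: break
bot.move_gripper(88); z=bot.read_state()["tcp_pos"][2]
bot.line_to([*m,z+25],velocity=60)
bot.line_to([*m,230],velocity=200)
bot.line_to([500,-200,300],velocity=200)
cam("wrist","w4");s=bot.read_state();print(s["t"],s["contact_force"])
a=cv2.imread("pics/w4.png"); cv2.imwrite("pics/w4c.png",a[0:240,:])
E
```

```text
38.0 37.98 [ 0.07 -0.14 -0.58]
14.2 [-0.39707957 -0.40414607  0.77505048]
```

View pics/w4c.png

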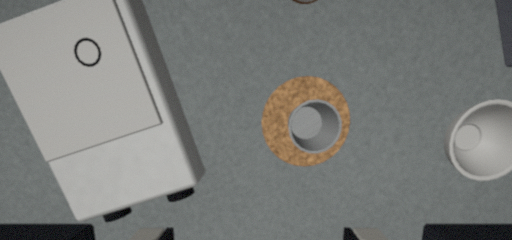

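The beaker now stands on the mat: its rim is at (315,126) and its foot near (307,122), well inside the cork at (306,120). The ring is uncovered at (88,52). Next is the probe.

```bash
cat > pr.py <<'E'
from h import *
psi,th=.212,np.radians(21.5)
u=np.array([-np.cos(psi)*np.sin(th),-np.sin(psi)*np.sin(th),np.cos(th)])
x=np.array([np.cos(psi)*np.cos(th),np.sin(psi)*np.cos(th),np.sin(th)])
B=np.array([549.7,324.7,82.]); G=B+49*u
Yt=x; Zt=-u; Xt=np.cross(Yt,Zt); Q=R.from_matrix(np.c_[Xt,Yt,Zt]).as_quat()
Qd=R.from_matrix(np.c_[[np.sin(psi),-np.cos(psi),0],[np.cos(psi),np.sin(psi),0],[0,0,-1]])
E
python3 - <<'E'
from pr import *
if np.cross(Yt,Zt)@np.array([np.sin(psi),-np.cos(psi),0])<0:
    print("flip"); 
c=bot.get_calibration("wrist");V=np.load("pics/w4.npy");im=cv2.cvtColor(cv2.imread("pics/w4.png"),cv2.COLOR_BGR2RGB)
g=cv2.cvtColor(im,cv2.COLOR_RGB2GRAY);m=cv2.inRange(g,0,120);r=np.zeros_like(m);cv2.circle(r,(88,52),18,255,-1)
k=max(cv2.findContours(m&r,cv2.RETR_EXTERNAL,cv2.CHAIN_APPROX_NONE)[0],key=cv2.contourArea);e=cv2.fitEllipse(k)
S=onz(e[0],95,V,c);print("ring",e,S)
print(Xt.round(2),G,bot.solve_ik(G,Q),bot.solve_ik(G+100*u,Q),bot.solve_ik([617,-26,209],Qd.as_quat()))
E
```

```text
Traceback (most recent call last):
  File "pr.py", line 7, in <module>
    Qd=R.from_matrix(np.c_[[np.sin(psi),-np.cos(psi),0],[np.cos(psi),np.sin(psi),0],[0,0,-1]])
  File "scipy/spatial/transform/_rotation.pyx", line 1143, in scipy.spatial.transform._rotation.Rotation.from_matrix
ValueError: Non-positive determinant (left-handed or null coordinate frame) in rotation matrix 0: [[ 0.21041554  0.97761204  0.        ]
 [-0.97761204  0.21041554  0.        ]
 [ 0.          0.         -1.        ]].
```

```bash
sed -i 's/^Yt=x;/Yt=-x;/; s/^Qd=.*/yd=-np.array([np.cos(psi),np.sin(psi),0]); zd=np.array([0,0,-1.]); Qd=R.from_matrix(np.c_[np.cross(yd,zd),yd,zd])/' pr.py
python3 - <<'E'
from pr import *
c=bot.get_calibration("wrist");V=np.load("pics/w4.npy");im=cv2.cvtColor(cv2.imread("pics/w4.png"),cv2.COLOR_BGR2RGB)
g=cv2.cvtColor(im,cv2.COLOR_RGB2GRAY);m=cv2.inRange(g,0,120);r=np.zeros_like(m);cv2.circle(r,(88,52),18,255,-1)
k=max(cv2.findContours(m&r,cv2.RETR_EXTERNAL,cv2.CHAIN_APPROX_NONE)[0],key=cv2.contourArea);e=cv2.fitEllipse(k)
S=onz(e[0],95,V,c);print("ring",e,S)
print(Xt.round(2),G)
for P,q in((G,Q),(G+100*u,Q),([617,-26,209],Qd.as_quat())): print(np.round(bot.solve_ik(P,q),2))
E
```

```text
ring ((87.11539459228516, 51.89426040649414), (24.926069259643555, 29.2663631439209), 149.1507568359375) [621.61190254 -23.89797422  95.        ]
[ 0.21 -0.98  0.  ] [532.14349543 320.92123981 127.59046083]
[ 0.94  0.18 -0.78  0.67 -0.41 -1.33]
[ 1.05  0.02 -0.66  0.45 -0.68 -1.16]
[ 0.27  0.28 -0.15  0.   -1.15 -0.06]
```

```bash
python3 - <<'E'
from pr import *
bot.move_ptp(G+100*u,Q)
bot.line_to(G,velocity=100)
s=bot.read_state();print(s["tcp_pos"].round(1),s["contact_force"].round(2),s["t"])
bot.move_gripper(15,force=20);s=bot.read_state();print(s["width"],s["finger_force"],s["contact_force"].round(2))
bot.line_to(G+20*u,velocity=40);s=bot.read_state();print(s["width"],s["contact_force"].round(2))
bot.line_to(G+110*u,velocity=100)
s=bot.read_state();print(s["width"],s["contact_force"].round(2),s["t"])
bot.line_to([617,-26,275],velocity=180,ori=Qd.as_quat())
bot.pause(.3)
cam("wrist","w5");cam("side","s5");s=bot.read_state();print(s["width"],s["tcp_pos"],s["contact_force"].round(2),s["t"])
a=cv2.imread("pics/w5.png");b=cv2.imread("pics/s5.png")
c=bot.get_calibration("side");V=np.array(c["view"]);uv=proj([617,-26,200],V,c).astype(int);x0,y0=uv[0]-50,max(uv[1]-75,0);print(x0,y0)
b=cv2.resize(b[y0:y0+150,x0:x0+100],(256,384),interpolation=cv2.INTER_CUBIC)
cv2.imwrite("pics/m5.png",np.hstack([a,b]))
E
```

```text
[532.3 321.1 128.1] [-0.44  1.2   0.22] 17.6917
21.86598998579115 19.962976276874542 [-1.89 -0.04  0.92]
21.97453494208353 [-1.64 -0.18 -1.82]
22.029986494787227 [ 0.42  0.24 -1.5 ] 20.4333
22.03746425528179 [616.95282584 -25.8973724  275.06482508] [ 0.33 -0.24 -0.96] 23.0
185 85
```

View pics/m5.png

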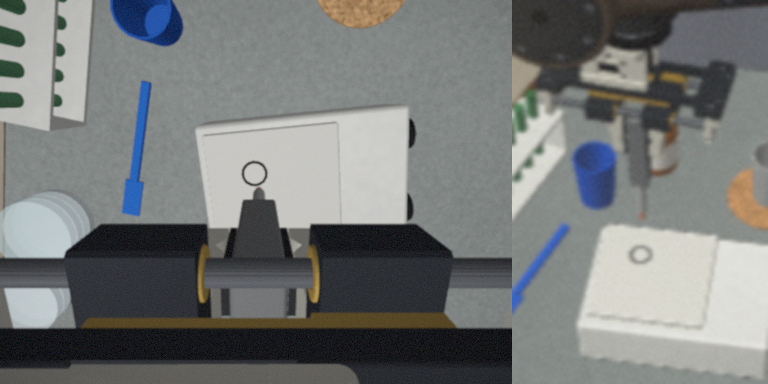

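The wrist view shows the handle between the fingers with its lower edge at row 200 (columns 242–277). The tip is near (259,190) and the ring at (255,174). In the side crop the copper tip is at about (642,216) and the shaft looks vertical.

```bash
python3 - <<'E'
from pr import *
cw=bot.get_calibration("wrist");V=np.load("pics/w5.npy");cs=bot.get_calibration("side");Vs=np.array(cs["view"])
im=cv2.imread("pics/w5.png");g=cv2.cvtColor(im,cv2.COLOR_BGR2GRAY);m=cv2.inRange(g,0,110);r=np.zeros_like(m);cv2.circle(r,(255,173),17,255,-1);r[188:]=0
k=max(cv2.findContours(m&r,cv2.RETR_EXTERNAL,cv2.CHAIN_APPROX_NONE)[0],key=cv2.contourArea);e=cv2.fitEllipse(k);S=onz(e[0],95,V,cw);print("ring w5",e,S)
p=[616.95,-25.9,275.06]; tip=np.array(p)-[0,0,114]
print("expected tip w",proj(tip,V,cw),"s",proj(tip,Vs,cs),"handle end s",proj(tip+[0,0,65],Vs,cs),"w",proj(tip+[0,0,65],V,cw), "shaftend w",proj(tip+[0,0,15],V,cw))
b=cv2.imread("pics/s5.png").astype(int);x0,y0=proj(tip,Vs,cs).astype(int)
sub=b[y0-14:y0+15,x0-14:x0+15];red=sub[...,2]-sub[...,0]
ys,xs=np.where(red>25);print("copper s",[(x+x0-14,y+y0-14,red[y,x]) for x,y in zip(xs,ys)])
sub=im[176:204,246:274].astype(int);red=sub[...,2]-sub[...,0];ys,xs=np.where(red>15);print("copper w",[(x+246,y+176,red[y,x]) for x,y in zip(xs,ys)][:30])
print(g[180:206,259])
# shaft centre per row in the side picture
gs=cv2.cvtColor(cv2.imread("pics/s5.png"),cv2.COLOR_BGR2GRAY)
for y in range(y0-32,y0+4,3): print(y,gs[y,x0-12:x0+13].tolist())
E
```

```text
ring w5 ((254.04702758789062, 173.11080932617188), (23.773317337036133, 24.18748664855957), 103.66593933105469) [621.29920811 -24.1901756   95.        ]
expected tip w [258.34974667 188.34175708] s [235.86727172 169.7613811 ] handle end s [235.21779058 154.78173847] w [258.25094971 213.06151539] shaftend w [258.33105751 193.01792921]
copper s [(np.int64(235), np.int64(168), np.int64(31)), (np.int64(235), np.int64(169), np.int64(44)), (np.int64(236), np.int64(169), np.int64(36)), (np.int64(235), np.int64(170), np.int64(34)), (np.int64(236), np.int64(170), np.int64(29))]
copper w [(np.int64(257), np.int64(187), np.int64(16)), (np.int64(258), np.int64(187), np.int64(19)), (np.int64(259), np.int64(187), np.int64(19)), (np.int64(260), np.int64(187), np.int64(17)), (np.int64(259), np.int64(188), np.int64(18)), (np.int64(260), np.int64(188), np.int64(19))]
[199 186 147  78  90 148 164 129  94  82  85  91  86  88  85  89  88  84
  82  70  62  61  57  56  63  61]
137 [147, 158, 162, 157, 141, 105, 89, 98, 99, 99, 97, 98, 96, 88, 87, 116, 151, 159, 157, 152, 139, 110, 89, 81, 78]
140 [141, 152
[... 652 characters left out ...]
, 97, 102, 120, 135, 135, 133, 134, 134, 134, 132, 134]
158 [67, 77, 104, 128, 133, 137, 134, 137, 132, 134, 134, 132, 113, 106, 110, 122, 132, 133, 134, 134, 137, 138, 134, 135, 134]
161 [69, 86, 114, 129, 136, 135, 139, 134, 137, 137, 141, 139, 128, 115, 119, 132, 137, 139, 135, 134, 135, 139, 137, 137, 138]
164 [90, 116, 134, 135, 136, 136, 136, 139, 138, 135, 140, 140, 129, 118, 119, 133, 139, 138, 136, 134, 135, 136, 134, 135, 134]
167 [134, 136, 140, 139, 137, 138, 138, 139, 139, 137, 141, 140, 133, 119, 123, 133, 138, 135, 134, 136, 138, 135, 139, 137, 137]
170 [138, 141, 140, 140, 137, 140, 137, 139, 140, 138, 139, 132, 131, 124, 132, 140, 141, 138, 142, 139, 140, 140, 135, 137, 140]
```

```bash
cat > fz.py <<'E'
from pr import *
def fz(n=15):
    bot.pause(.1); v=[]
    for _ in range(n): bot.pause(.012); v.append(bot.read_state()["contact_force"])
    v=np.array(v); return v.mean(0).round(2),v[:,2].std().round(2)
E
python3 - <<'E'
from fz import *
P=[621.3,-24.2]
bot.line_to([*P,214],velocity=80); print("base",fz(40))
cam("wrist","w6")
for z in (211,209,208,207,206,205):
    bot.line_to([*P,z],velocity=15); f=fz(); print(z,bot.read_state()["tcp_pos"].round(2),f)
print(bot.read_state()["t"])
a=cv2.imread("pics/w6.png")[130:230,200:320];cv2.imwrite("pics/w6c.png",cv2.resize(a,(600,500),interpolation=cv2.INTER_CUBIC))
E
```

```text
base (array([ 0.02, -0.01, -1.08]), np.float64(0.42))
211 [621.35 -24.2  211.05] (array([ 0.02,  0.06, -0.79]), np.float64(0.46))
209 [621.32 -24.2  209.04] (array([-0.14,  0.06, -1.1 ]), np.float64(0.44))
208 [621.4 -24.2 208.1] (array([ 0.41, -0.11, -0.32]), np.float64(0.65))
207 [621.33 -24.19 207.03] (array([0.33, 0.06, 0.09]), np.float64(0.55))
206 [621.31 -24.22 206.05] (array([0.39, 0.04, 0.17]), np.float64(0.48))
205 [621.35 -24.22 205.05] (array([0.35, 0.32, 0.26]), np.float64(0.36))
27.3833
```

View pics/w6c.png

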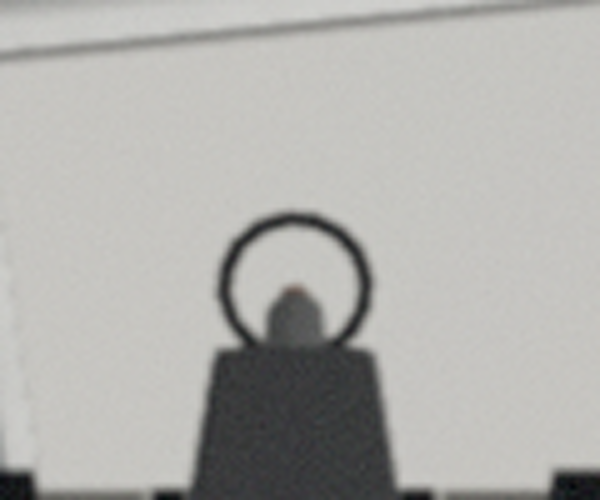

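The crop shows the copper tip at (295,290), centred in the ring, whose centre is about (295,287). Contact came at a TCP height of about 208.8 mm, as expected, so I'll push on to half travel.

```bash
python3 - <<'E'
from fz import *
P=[621.3,-24.2]
for z in (204,203):
    bot.line_to([*P,z],velocity=15); f=fz(60); print(z,bot.read_state()["tcp_pos"].round(2),f)
s=bot.read_state();print(s["t"],s["width"],s["finger_force"],R.from_quat(s["eef_rot"]).as_matrix()[:,2].round(4))
cam("wrist","w7");cam("top","t7")
a=cv2.imread("pics/w7.png")[130:230,200:320];cv2.imwrite("pics/w7c.png",cv2.resize(a,(600,500),interpolation=cv2.INTER_CUBIC))
E
```

```text
204 [621.31 -24.2  204.01] (array([0.37, 0.01, 0.41]), np.float64(0.48))
203 [621.31 -24.21 203.  ] (array([0.57, 0.08, 0.82]), np.float64(0.51))
29.0833 21.953335175715452 19.988375902175903 [ 0. -0. -1.]
```

View pics/w7c.png

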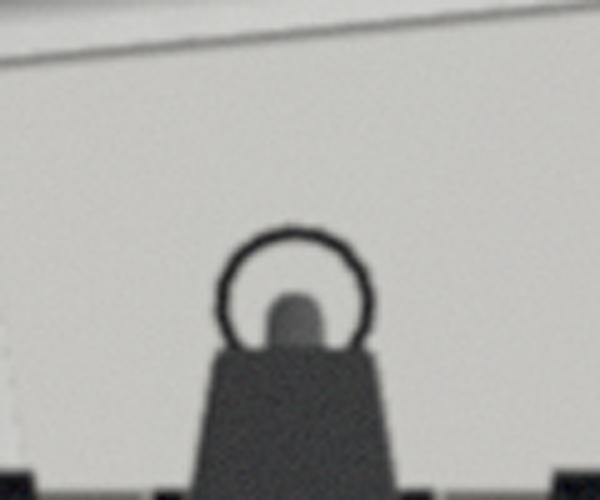

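The tip is still centred in the ring and the handle hasn't slipped in the grip. The force has risen 1.9 N, which puts the tip at about half travel, so I'm handing in.

```bash
python3 -c "
from plant import bot
print(bot.close_job())"
```

```text
the job is handed in; nothing more can be done
None
```

The beaker stands on the cork mat, and I handed the job in at about 29 s with the probe held upright and its tip centred in the ring, pressed with about 1.9 N (roughly 6 mm of its 12 mm travel).

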